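Change from the scraper to the palette knife at a decorator's bench

ROBOT

A 6-joint arm with a two-finger parallel gripper is mounted at the origin on the work surface. World frame = base frame: x ahead of the robot, y to its left, z up, the work surface at z = 0. Lengths are in m, angles in degrees, forces in N, time in s.
With the tool pointing down it reaches from about 0.35 to 0.875 m from the base axis. Payload 4.2 kg.
Tool frame: the origin (TCP) lies midway between the tips of the shut fingers; the grasp point (between the pads) lies 19 mm behind it; z points along the fingers, y is the line along which they close (so a half turn about z gives the same grasp; the last joint's range is limited). The gripper opens to 87 mm and grips with 3 to 60 N. Pads are 19 mm wide; open, the fingers measure 117 mm over their backs; the gripper's body (75 mm by 190 mm) begins 51 mm behind the grasp point.
Start: joints at [79.618, 22.042, 0.453, 0, -68.411, -14.817], TCP at [0.266, 0.566, 0.223] pointing down, gripper open.
Joint ranges: [-179.83, 179.83], [-69.29, 118.12], [-61.27, 80.66], [-181.25, 117.63], [-171.15, -9.14], [-177.46, 177.46]. Speed limits (degrees/s): [159.86, 159.86, 180, 180, 180, 180].

INTERFACE

Orientations are given as a 3x3 rotation matrix whose columns are the frame's x, y, z axes.
In Python, from station import r, cams gives the robot as it stands.
- The arm moves only by the tool play_rows, never from a script. Its argument "commands" is text: rows parted by semicolons, each of 6 numbers parted by spaces: the shift along the world's x, y, z normalised to -1 to 1, where 1 is 30 mm, then the turn, a rotation vector about the world's x, y, z normalised to -1 to 1, where 1 is 0.15 rad. A call has 1 to 20 rows; each row shifts and turns the commanded pose from where the row before left it; what a row does not reach is not made up. A row lasts 1/10 s, in which the tool goes at most 50 mm and 8.59 degrees, less where a joint would pass 70% of its speed; a pose out of reach is approached as far as the arm can. A call with a number of a shift or a turn outside -1 to 1 is refused whole. A call with a gripper value outside its range is refused whole. "grip" is the finger opening in mm, from 0 to 87, set as the call begins (left out, the last holds). The fingers move at their own pace and stop on an object; the grip force is fixed at half the most. Time passes only in rows, so rows that do not move let the fingers close. It gives the time, the measured TCP pose, the force, the opening and the grip force at its end, in the units of the state.
- r.sense(): the state, without advancing time (a new reading comes with each control period).
- cams.capture(name): name is "side" or "top" or "wrist"; returns (picture, depth): 480x640x3 uint8, blue, green, red; 480x640 float32, m along the optical axis (not along the pixel's ray), 0 where there is no reading.
- cams.camera_info(name): a dict with "mtx" (3x3 intrinsics, pixels), "R" (3x3) and "t" (3): a world point X has camera coordinates R X + t. Camera axes: x right, y down, z forward; pixel columns grow to the right and rows downward; lengths in m; the calibration is good to about 2 mm. A picture is of the moment at which its call begins: read the wrist's pose just before it. camera_info takes no time and is no camera call; for the wrist camera it gives the pose at the moment of the call.
- r.finish_job(): hands the job in; it is judged then, once.
The state is a dict: "time_s": time; "joints": joint angles; "joint_velocities": joint speeds; "effort": joint torques, N m; "tcp_pos": TCP position; "ee_rot": TCP orientation; "wrist_force": force on the tool from outside, world axes, zero at the start; "moment": the same for the moment, N m; "gripper_width": opening from 0.0 (shut) to 1.0 (fully open); "gripper_force": force on a finger pad.
Only numpy, scipy, OpenCV 4.12 (cv2) and the standard library are available. Lean on these libraries where they do the work, as an engineer would, in place of code of your own. Each camera call takes 0.05 s, during which the arm holds its last target. There are 200 camera calls.

TASK

I have done with the scraper (yellow handle) and want the palette knife (red handle) for the plaque. Put the scraper away from the rinse tub: slide its blade down into the free wide slot of the wooden tool rack, without dropping it, until its collar sits on the board, and let it go. Then draw the red knife out of the rack and finish while still holding it, quite still, ready to work: blade down, sloping at about 45 degrees with the flat of the blade towards the plaque (its two long edges equally high), the tip about 5 cm above the middle of the plaque; the paint is wet, so do not touch the plaque, and leave the other things where they stand.

Things in the scene. Friction and masses are not known exactly. Their poses are not given: they have to be found in the camera images.
- scraper_grip (a point): middle of the yellow handle, 20 (x) x 24 (y) x 85 mm (z), of the loose scraper (about 0.15 kg), upright in the tub's slot. z up the handle, x square to the flat of the blade, y across it. Brass collar 22 x 34 x 8 mm, underside 50.5 mm below this point; steel blade 50 mm wide, 3 mm thick, its edge 130.5 mm below this point. Same either way round
- scraper_collar (a point): centre of the underside of the scraper's collar; this face sits on the rack's board when the scraper is home. Axes as scraper_grip
- knife_grip (a point): middle of the red handle, 20 (x) x 24 (y) x 85 mm (z), of the loose palette knife (about 0.1 kg), upright in either narrow slot of the rack. z up the handle, x square to the flat of the blade, y across it. Collar 22 x 34 x 8 mm, underside 50.5 mm below this point; blade 24 mm wide, 3 mm thick, its tip 142.5 mm below this point
- knife_tip (a point): the end of the red knife's blade, on its centre line; axes as knife_grip
- spatula_grip (a point): middle of the blue handle of a loose spatula, standing in the rack's other narrow slot: not needed. Handle, collar and axes as the knife's; blade 26 mm wide, ending 130.5 mm below this point
- rack: fixed wooden tool rack; origin on the bench under its centre. Board 64 (x) x 250 (y) x 20 mm, top 117 mm above the bench, 85 mm free beneath; base 84 x 250 mm. Three slots in line along y, 8 mm wide (x), with 3 mm chamfers at the mouth: the free wide one, 58 mm long, at y = -72 mm; two narrow ones, 34 mm long, at y = +4 and +76 mm, for the red knife and the blue spatula
- rack_slot (a point): centre of the mouth of the rack's free wide slot, level with the top of the board (117 mm above the bench); the slot runs along y and is narrow along x
- tub: fixed white plastic rinse tub, empty, 120 (x) x 160 (y) x 100 mm high; origin on the bench under its centre. A grey drip board over its +x half, top 112 mm above the bench, has a slot along y (58 x 8 mm) 30 mm to +x of the origin; the scraper stands in it on its collar. Tub and rack may change sides
- plaque_mid (a point): middle of the top face of the plaque, a loose white board 140 (x) x 180 (y) x 18 mm thick lying on the bench, with a wet half-painted flower
- mug: loose white mug, 80 mm across, 95 mm high, handle on its +y side; origin under its centre
- paint: loose orange paint bottle with a blue label, 40 mm across, 100 mm high; origin under its centre
There are look-alikes about, which are no part of the job. There is more than one size of the part that bears scraper_grip; the job needs the smaller. There is more than one size of the part that bears plaque_mid; the job needs the larger.

How it is judged:
By the outcome, as a careful person would: the job done as asked, in the order asked, and still so for the second after the job is handed in, while the arm keeps its last pose, push and grip.
It also fails if it takes over 59 s, if anything falls off the work surface, if the arm or the gripper's body presses on something with over 40 N, if the wrist force passes 120 N, or if a joint passes its speed limit or range.

## Working session

There is one attempt and no reset: what is moved stays moved. The work goes in short steps, Python scripts to look and compute and a tool call to move; the robot and the scene stay as the last step left them, time stands still between calls to the robot, and variables do not carry over. Pictures are saved under pics/ and viewed, at most 10 in all, crops included, and the job is handed in when it is done.

Besides the shell and the picture viewer there is one more tool, called after "Request:" as name(argument=value, ...) on one line, values as JSON. play_rows: Moves the arm, as the interface text tells. Scaled input: -1 to 1 covers 30 mm each way for a shift and 0.15 rad each way for a turn. Its arguments: {"type":"object","properties":{"commands":{"type":"string"},"grip":{"type":"number"}},"required":["commands"]}

```bash
ls; mkdir -p pics; cat > h.py <<'E'
import numpy as np, cv2
from station import r, cams
def cap(n):
    i=cams.camera_info(n); p,d=cams.capture(n); return p,d,i
def pts(d,i):
    v,u=np.mgrid[:d.shape[0],:d.shape[1]]
    K=i["mtx"];R=np.array(i["R"]);t=np.array(i["t"])
    c=np.stack([(u-K[0][2])/K[0][0]*d,(v-K[1][2])/K[1][1]*d,d],-1)
    return (c-t)@R   # world
E
python3 - <<'E'
from h import *
for n in("top","side"):
    p,d,i=cap(n); cv2.imwrite(f"pics/{n}0.png",p); np.savez(f"{n}0.npz",p=p,d=d,K=i["mtx"],R=i["R"],t=i["t"])
    print(n,-np.array(i["R"]).T@i["t"],np.array(i["R"])[2])
print(r.sense())
E
```

```text
pics
top [ 0.44570788 -0.00243237  1.03758913] [ 0.12212381 -0.0020031  -0.99251285]
side [0.43763408 0.6250553  0.74168589] [ 0.15568071 -0.70081576 -0.6961471 ]
{'time_s': 0.1, 'joints': array([ 7.96192876e+01,  2.20853066e+01,  3.88522816e-01, -2.36839349e-02,
       -6.84113297e+01, -1.48153481e+01]), 'joint_velocities': array([ 0.03433221, -0.09700758,  0.25105519,  0.09747012, -0.03739805,
        0.07350288]), 'effort': array([-1.39750970e-03, -3.91691351e+01,  1.87933266e+01,  4.23194826e+00,
        1.34390275e-02, -7.46448723e-05]), 'tcp_pos': array([0.26584969, 0.56505482, 0.22159052]), 'ee_rot': array([[ 9.04791452e-01, -4.25854333e-01, -7.18071638e-04],
       [-4.25854924e-01, -9.04789695e-01, -1.78676369e-03],
       [ 1.11197241e-04,  1.92244286e-03, -9.99998146e-01]]), 'wrist_force': array([ 0.96522354,  0.07247321, -0.43812557]), 'moment': array([ 0.02335469, -0.03581315,  0.04376324]), 'gripper_force': 0.0, 'gripper_width': 0.998845047074761}
```

View pics/top0.png

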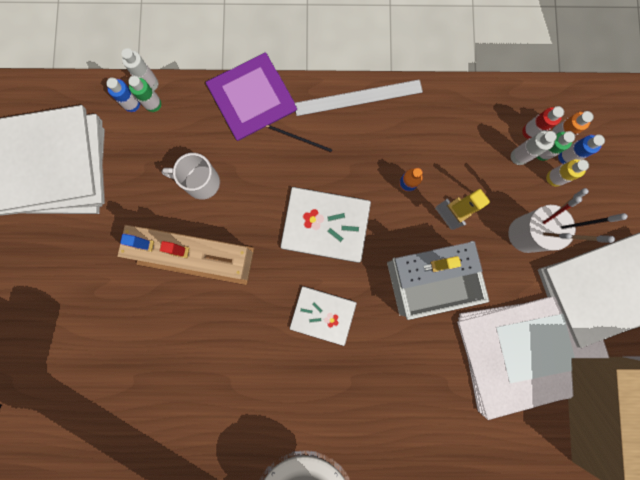

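View pics/side0.png

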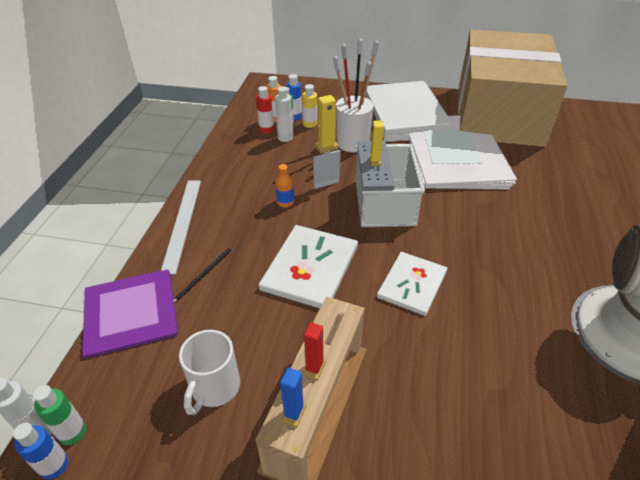

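The top view shows two yellow-handled scrapers. One at (445,264) stands in the tub's slot. The other at (465,208) stands on the bench and is larger, as the side view at (327,125) also shows. There are two white plaques, a larger one at (326,225) and a smaller one at (323,316). The rack has blue at (135,242), red at (173,249) and the free slot at (218,260). Next I measure sizes and poses, with crops to confirm.

```bash
cat > m.py <<'E'
from h import *
def load(n):
    z=np.load(n+"0.npz"); return z["p"],z["d"],dict(mtx=z["K"],R=z["R"],t=z["t"])
def rect(xy):
    (c,(w,h),a)=cv2.minAreaRect((xy*1000).astype(np.float32)); 
    if w>h: a+=90; w,h=h,w   # a+90 = long axis dir
    return np.round(c,1),round(w,1),round(h,1),round((a+90)%180,1)
if __name__=="__main__":
  for n in("top","side"):
    p,d,i=load(n); W=pts(d,i); hsv=cv2.cvtColor(p,cv2.COLOR_BGR2HSV); H,S,V=cv2.split(hsv); x,y,z=W[...,0],W[...,1],W[...,2]
    masks=dict(yel=(H>20)&(H<34)&(S>150)&(V>90),red=((H<6)|(H>174))&(S>170)&(V>70),blue=(H>105)&(H<125)&(S>150)&(V>60),white=(S<40)&(V>150)&(z>.008)&(z<.03),
      grey=(S<60)&(abs(z-.112)<.006), board=(H>8)&(H<25)&(abs(z-.117)<.006)&(S>50))
    for k,m in masks.items():
        m=(m&(d>0)&(x>.2)&(x<1)&(abs(y)<.5)).astype(np.uint8)
        nn,l,st,c=cv2.connectedComponentsWithStats(m)
        for j in range(1,nn):
            if st[j,4]<60: continue
            q=W[l==j]; zt=np.percentile(q[:,2],97); t=q[q[:,2]>zt-.006] 
            print(n,k,c[j].round(),st[j,4],"z",q[:,2].min().round(3),zt.round(4),"top rect",rect(t[:,:2]), len(t))
  p,d,i=load("top"); p2=load("side")[0]
  a=cv2.resize(p[170:330,380:510],None,fx=3,fy=3); b=cv2.resize(p2[80:240,240:440],None,fx=2,fy=3)
  cv2.imwrite("pics/crop1.png",np.hstack([a,b]))
E
python3 m.py
```

```text
top yel [470. 204.] 597 z -0.005 0.2257 top rect (array([ 611.3, -308.9]), 26.8, 31.0, 36.4) 243
top yel [447. 263.] 241 z 0.111 0.2061 top rect (array([ 499.4, -264.5]), 17.8, 22.8, 105.5) 125
top red [309. 217.] 100 z 0.013 0.0204 top rect (array([609.6,  -4.3]), 22.8, 41.7, 154.1) 96
top red [172. 248.] 240 z 0.118 0.2119 top rect (array([522.8, 251.5]), 19.1, 22.4, 80.6) 129
top blue [121.  92.] 226 z -0.001 0.0914 top rect (array([872.7, 408.2]), 33.1, 38.2, 128.5) 124
top blue [134. 241.] 264 z 0.132 0.2112 top rect (array([536. , 322.5]), 17.8, 24.3, 76.4) 133
top white [212. 191.] 66 z 0.008 0.029 top rect (array([669.3, 213.6]), 9.1, 48.8, 139.7) 23
top white [325. 225.] 4502 z 0.011 0.0206 top rect (array([593.9, -41.3]), 139.6, 178.9, 80.1) 4125
top white [ 90. 209.] 94 z 0.013 0.0289 top rect (array([629.6, 481.1]), 0.5, 23.8, 91.6) 11
top white [322. 316.] 2257 z 0.008 0.0154 top rect (array([392.2, -35.7]), 96.2, 123.6, 73.7) 2102
top white [504. 356.] 6997 z 0.009 0.0242 top rect (array([ 303.1, -436.6]), 173.1, 212.7, 12.4) 5936
top grey [135.  66.] 82 z 0.106 0.1179 
[... 2644 characters left out ...]
62.6, 168.8, 102.8) 1077
side grey [ 14. 402.] 189 z 0.106 0.1179 top rect (array([916.4, 374.7]), 14.6, 37.3, 76.9) 99
side grey [ 47. 400.] 103 z 0.106 0.1179 top rect (array([873.9, 364.4]), 10.6, 21.0, 62.3) 54
side grey [ 23. 431.] 280 z 0.106 0.1154 top rect (array([879.6, 411.4]), 21.5, 22.6, 171.8) 251
side board [325. 146.] 102 z 0.111 0.1221 top rect (array([ 615.3, -308.3]), 25.9, 38.3, 35.8) 35
side board [375. 163.] 61 z 0.112 0.1223 top rect (array([ 500.7, -256.9]), 19.8, 21.1, 7.7) 48
side board [313. 383.] 5078 z 0.111 0.12 top rect (array([525.6, 247.9]), 65.2, 251.9, 79.9) 4935
side board [299. 360.] 220 z 0.115 0.1199 top rect (array([546.3, 234.8]), 18.5, 46.9, 81.1) 220
```

View pics/crop1.png

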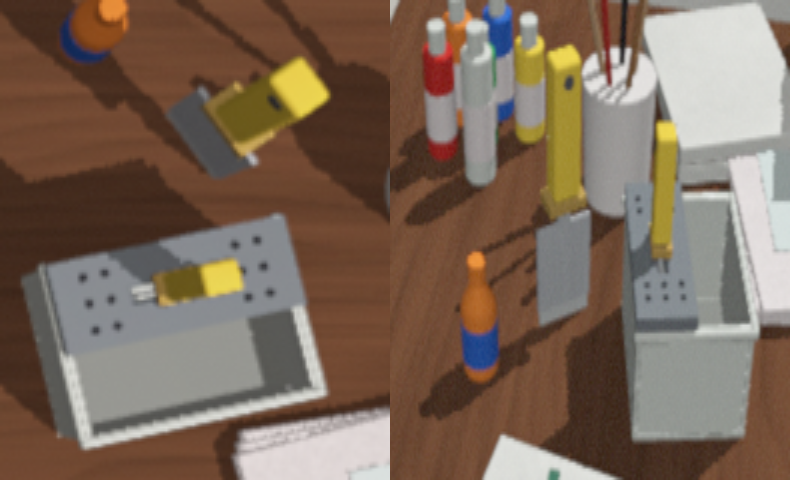

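The crop confirms it. The scraper in the tub's slot (top view 445,264; handle about 18x23 mm) is the smaller one. The scraper on the bench stand at (465,208), about 27x31 mm, is the look-alike. The plaque at (325,225) measures 140x180 mm and is the right one; the other is 96x124 mm.

World poses in mm:
- **Scraper:** (501,-264), yaw 12.6°
- **Rack:** (524,248), yaw -10°
- **Free slot:** (511,177.5)
- **Knife:** (524.5,252)
- **Plaque:** (596,-41)

Request:
play_rows(commands="0 0 1 0 0 0;0 0 1 0 0 0;0 0 1 0 0 0;0 0 1 0 0 0;.28 -.985 0 0 0 -.217;.28 -.985 0 0 0 -.217;.28 -.985 0 0 0 -.217;.28 -.985 0 0 0 -.217;.28 -.985 0 0 0 -.217;.28 -.985 0 0 0 -.217;.28 -.985 0 0 0 -.217;.28 -.985 0 0 0 -.217;.28 -.985 0 0 0 -.217;.28 -.985 0 0 0 -.217;.28 -.985 0 0 0 -.217;.28 -.985 0 0 0 -.217;.28 -.985 0 0 0 -.217;.28 -.985 0 0 0 -.217;.28 -.985 0 0 0 -.217;.28 -.985 0 0 0 -.217", grip=60)

```text
time_s: 2.1
tcp_pos: [0.4003, 0.0914, 0.3423]
ee_rot: [[0.572, -0.82, -0.0], [-0.82, -0.572, 0.0], [-0.0, 0.0, -1.0]]
wrist_force: [0.7, 0.5, -0.2]
gripper_width: 0.686
gripper_force: 0.0
```

Request:
play_rows(commands=".28 -.985 0 0 0 -.217;.28 -.985 0 0 0 -.217;.28 -.985 0 0 0 -.217;.28 -.985 0 0 0 -.217;.28 -.985 0 0 0 -.217;.28 -.985 0 0 0 -.217;.28 -.985 0 0 0 -.217;.28 -.985 0 0 0 -.217;.28 -.985 0 0 0 -.217;.28 -.985 0 0 0 -.217;.28 -.985 0 0 0 -.217;.28 -.985 0 0 0 -.217;0 0 0 0 0 0;0 0 0 0 0 0")

```text
time_s: 3.5
tcp_pos: [0.5009, -0.2621, 0.3415]
ee_rot: [[0.217, -0.976, -0.002], [-0.976, -0.217, 0.001], [-0.001, 0.002, -1.0]]
wrist_force: [-0.5, -0.2, -0.2]
gripper_width: 0.694
gripper_force: 0.0
```

```bash
cat >> h.py <<'E'
def st():
    s=r.sense(); R=s["ee_rot"]; np.set_printoptions(precision=4,suppress=True)
    print("t",round(s["time_s"],2),"tcp",s["tcp_pos"]*1000,"yyaw",np.degrees(np.arctan2(R[1,1],R[0,1])).round(2),"z",R[:,2],"q",s["joints"],"F",s["wrist_force"],"M",s["moment"],"g",s["gripper_width"]*87,s["gripper_force"])
    return s
E
python3 -c "
from h import *
s=st()
p,d,i=cap('wrist');cv2.imwrite('pics/w1.png',p);W=pts(d,i)
H,S,V=cv2.split(cv2.cvtColor(p,cv2.COLOR_BGR2HSV))
from m import rect
m=((H>20)&(H<34)&(S>150)&(V>90)&(d>0)).astype(np.uint8)
n,l,t,c=cv2.connectedComponentsWithStats(m)
for j in range(1,n):
  if t[j,4]<300: continue
  q=W[l==j];zt=np.percentile(q[:,2],97);print(c[j],zt,rect(q[q[:,2]>zt-.004][:,:2]))
"
```

```text
t 3.5 tcp [ 500.9382 -262.0922  341.5262] yyaw -167.47 z [-0.0019  0.0009 -1.    ] q [-11.2162  12.8839   4.265   -0.0287 -81.4995  23.7455] F [-0.4664 -0.1564 -0.236 ] M [ 0.0892 -0.0363 -0.0043] g 60.4050343103216 0.0
[319.6059 216.6258] 0.20465543347101858 (array([ 501.4, -266.8]), 19.2, 22.5, 103.1)
[267.7821 265.4596] 0.046548310221521796 (array([ 533.3, -122.5]), 30.3, 40.8, 108.3)
```

View pics/w1.png

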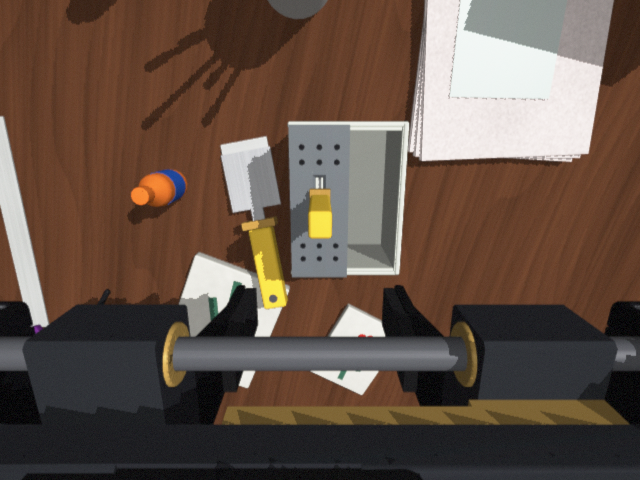

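The wrist view shows the scraper in the tub at (320,220), with measured top centre (501,-267). The look-alike is at (268,265) to the left, and its wrist-view depth disagrees with the top view, so I check how much clearance it leaves.

```bash
python3 -c "
from h import *
p,d,i=cap('wrist');W=pts(d,i)
R=np.array(i['R']);t=np.array(i['t']);K=np.array(i['mtx']);print('cam',-R.T@t,R[2])
for X in([.613,-.309,.226],[.613,-.309,.02],[.501,-.265,.205]):
  c=K@(R@np.array(X)+t);print(X,c[:2]/c[2])
for u,v in((250,165),(255,190),(262,240),(268,270),(274,295),(278,303)): print(u,v,d[v,u],W[v,u])
"
```

```text
cam [ 0.51794268 -0.33904101  0.50270567] [-0.06465005  0.28615741 -0.95599912]
[0.613, -0.309, 0.226] [180.49608364 142.39535254]
[0.613, -0.309, 0.02] [239.3597045  137.06139395]
[0.501, -0.265, 0.205] [319.66756479 226.33053631]
250 165 0.4879045 [ 0.59671168 -0.27635969  0.00578033]
255 190 0.49074918 [ 0.58389643 -0.24671764  0.01254405]
262 240 0.489363 [ 0.56108    -0.18773231  0.03319295]
268 270 0.49491912 [ 0.54550502 -0.15058395  0.03955394]
274 295 0.49893197 [ 0.53092632 -0.11958286  0.04562178]
278 303 0.5011778 [ 0.52349732 -0.10973065  0.04672404]
```

The look-alike is now lying down at z about 0.04. It had been balancing on its blade edge and toppled on its own, as the arm never came near it. I check what it touches, above all the plaque.

```bash
python3 -c "
from h import *
from m import rect
out=[]
for n in('top','side'):
  p,d,i=cap(n);W=pts(d,i);H,S,V=cv2.split(cv2.cvtColor(p,cv2.COLOR_BGR2HSV))
  m=((H>20)&(H<34)&(S>150)&(V>90)&(d>0)&(W[...,2]>.008)&(W[...,2]<.08)).astype(np.uint8)
  k,l,s,c=cv2.connectedComponentsWithStats(m)
  for j in range(1,k):
    if s[j,4]>80: q=W[l==j];print(n,c[j],s[j],q[:,2].min(),q[:,2].max(),rect(q[:,:2]))
  m=((S<40)&(V>140)&(W[...,2]>.008)&(W[...,2]<.03)).astype(np.uint8)
  k,l,s,c=cv2.connectedComponentsWithStats(m)
  for j in range(1,k):
    if s[j,4]>1500: q=W[l==j];print(n,'white',c[j],rect(q[:,:2]),W[l==j][:,2].mean())
  out.append(cv2.resize(p[60:360,200:500] if n=='top' else p[80:380,200:500],(400,400)))
cv2.imwrite('pics/ts2.png',np.hstack(out))
"
```

```text
top [361.56734694 251.03265306] [351 240  21  22 245] 0.028413961552021194 0.052864144250599446 (array([ 532.7, -123.1]), 30.4, 50.9, 114.7)
top white [318.83752735 225.96553611] (array([593.9, -41.2]), 139.6, 179.5, 80.0) 0.01726263648808505
top white [322.28767123 315.78965974] (array([392.1, -35.7]), 96.4, 123.8, 73.7) 0.011929048069901993
top white [520.65009726 362.45483034] (array([ 316.4, -496.6]), 224.3, 297.6, 101.9) 0.020406108722842386
side [309.72413793 103.56321839] [303  98  14  10  87] 0.057938138424587685 0.07992546838258507 (array([ 705.3, -555.1]), 19.9, 35.8, 20.0)
side [343.52380952 223.91954023] [331 206  26  38 609] 0.013090025025823947 0.05037312071937398 (array([ 549.1, -151. ]), 37.1, 115.6, 108.7)
side white [455.94064443 156.13284341] (array([ 323.1, -473.5]), 260.8, 305.9, 120.1) 0.02113801747914071
side white [308.20174432 265.97681891] (array([597.9, -41.2]), 140.7, 182.2, 80.0) 0.018439269686697988
side white [411.79188034 281.97649573] (array([396. , -35.9]), 96.3, 126.6, 73.9) 0.012868361947517155
side white [606.9088682  332.51592357] (array([59.4,  1.9]), 80.5, 193.2, 89.0) 0.013574820687875138
```

View pics/ts2.png

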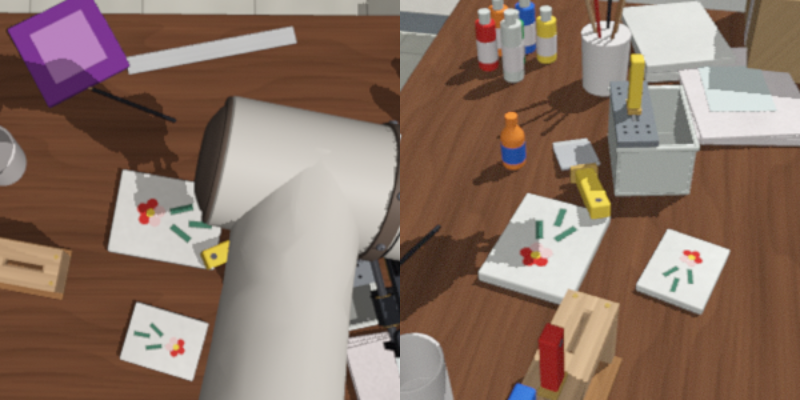

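The fallen look-alike now rests with its handle end on the plaque's corner at about (530,-115). The plaque itself has not moved (594,-41) and its middle is free. I leave both alone and go down to the right scraper.

Request:
play_rows(commands=".02 -.11 -.9 0 0 0;0 0 -1 0 0 0;0 0 -1 0 0 0;0 0 -1 0 0 0;0 0 -1 0 0 0;0 0 -.8 0 0 0;0 0 -.4 0 0 0;0 0 0 0 0 0;0 0 0 0 0 0")

```text
time_s: 4.6
tcp_pos: [0.5028, -0.2652, 0.1609]
ee_rot: [[0.219, -0.976, 0.002], [-0.976, -0.219, -0.001], [0.001, -0.002, -1.0]]
wrist_force: [0.9, 0.2, 1.0]
gripper_width: 0.687
gripper_force: 0.0
```

Request:
play_rows(commands="0 0 0 0 0 0;0 0 0 0 0 0;0 0 0 0 0 0;0 0 0 0 0 0;0 0 0 0 0 0;0 0 0 0 0 0;0 0 0 0 0 0;0 0 0 0 0 0", grip=10)

```text
time_s: 5.4
tcp_pos: [0.5018, -0.2652, 0.1596]
ee_rot: [[0.218, -0.976, -0.0], [-0.976, -0.218, -0.0], [-0.0, 0.0, -1.0]]
wrist_force: [0.1, 0.2, 1.0]
gripper_width: 0.228
gripper_force: 30.0
```

```bash
python3 -c "
from h import *
st()"
```

```text
t 5.4 tcp [ 501.8052 -265.2199  159.5691] yyaw -167.42 z [-0.0002 -0.     -1.    ] q [-11.5031  19.5555 -12.9868   0.0048 -57.4669  24.0829] F [0.0918 0.2081 0.9699] M [ 0.0563  0.0281 -0.0179] g 19.81217347542074 29.988618053030223
```

Request:
play_rows(commands="0 0 .3 0 0 0;0 0 .7 0 0 0;0 0 1 0 0 0;0 0 1 0 0 0;0 0 1 0 0 0;0 .3 0 0 0 0;0 .6 0 0 0 0;0 .9 0 0 0 -.19;0 .9 0 0 0 -.19;0 .9 0 0 0 -.19;0 .9 0 0 0 -.19;0 .9 0 0 0 -.19;0 .9 0 0 0 -.19;0 .9 0 0 0 -.19;0 .9 0 0 0 -.19;0 .9 0 0 0 -.19;0 .9 0 0 0 -.19;.08 .9 0 0 0 -.19;.08 .9 0 0 0 -.19;.08 .9 0 0 0 -.19")

```text
time_s: 7.4
tcp_pos: [0.5082, 0.1141, 0.2786]
ee_rot: [[-0.151, -0.988, -0.002], [-0.988, 0.151, -0.0], [0.0, 0.002, -1.0]]
wrist_force: [0.9, 0.6, -1.6]
gripper_width: 0.23
gripper_force: 30.0
```

Request:
play_rows(commands=".08 .9 0 0 0 -.16;0 .9 0 0 0 0;0 .6 0 0 0 0;0 .36 0 0 0 0;0 0 0 0 0 0;0 0 0 0 0 0")

```text
time_s: 8.0
tcp_pos: [0.5112, 0.1951, 0.2794]
ee_rot: [[-0.174, -0.985, -0.001], [-0.985, 0.174, -0.001], [0.001, 0.001, -1.0]]
wrist_force: [0.1, 0.0, -1.5]
gripper_width: 0.228
gripper_force: 30.0
```

```bash
python3 -c "
from h import *
from m import rect
st()
ims=[]
for n in('wrist','side'):
  p,d,i=cap(n);W=pts(d,i);H,S,V=cv2.split(cv2.cvtColor(p,cv2.COLOR_BGR2HSV))
  K=i['mtx'];z=W[...,2]
  m=((abs(z-.117)<.006)&(H>8)&(H<25)&(S>50)&(d>0)).astype(np.uint8)
  k,l,s,c=cv2.connectedComponentsWithStats(m)
  for j in range(1,k):
    if s[j,4]>400: q=W[l==j];print(n,'board',c[j],rect(q[:,:2]),q[:,2].mean())
  # blade: grey pixels between z .15 and .23 near the tool
  tcp=r.sense()['tcp_pos']
  m=((S<60)&(z>.15)&(z<.225)&(np.hypot(W[...,0]-tcp[0],W[...,1]-tcp[1])<.045)&(d>0))
  if m.sum()>30: q=W[m];print(n,'blade',m.sum(),rect(q[:,:2]),q[:,2].min(),q[:,2].max())
  ims.append(cv2.resize(p,(400,300)) if n=='wrist' else cv2.resize(p[180:480,200:500],(300,300)))
cv2.imwrite('pics/w3.png',np.hstack(ims))
"
```

```text
t 8.0 tcp [511.2128 195.0854 279.3599] yyaw 169.97 z [-0.0007 -0.0006 -1.    ] q [ 37.8701  12.3897  -5.0667   0.0036 -72.5941 -47.9006] F [ 0.1215  0.0114 -1.4928] M [ 0.0637 -0.068   0.0124] g 19.865954694786797 29.988855491392314
wrist board [313.2646 201.6069] (array([514. , 190.6]), 64.2, 132.3, 79.9) 0.11561283106073558
wrist blade 165 (array([506.5, 175.2]), 2.6, 11.9, 80.1) 0.16046656735255013 0.22067140819303793
side board [311.0417 386.8101] (array([525.6, 247.4]), 65.3, 252.6, 80.1) 0.11767953001726716
side blade 373 (array([510.8, 193.8]), 3.5, 52.6, 79.7) 0.15165889040632854 0.22168418108773247
```

View pics/w3.png

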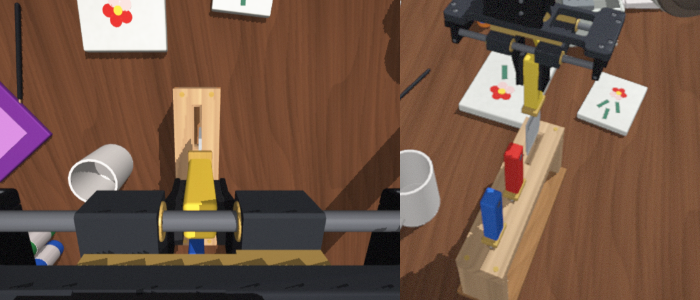

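The wrist view (left) shows the blade above the free slot at about (198,120), and I overshot y by about 18 mm. The side view (right) shows the scraper held straight. Next I correct the position and lower it to just into the mouth.

Request:
play_rows(commands=".01 -.3 0 0 0 0;.02 -.3 0 0 0 0;0 0 -.4 0 0 0;0 0 -.5 0 0 0;0 0 -.3 0 0 0;0 0 -.2 0 0 0;0 0 -.2 0 0 0;0 0 -.1 0 0 0;0 0 0 0 0 0")

```text
time_s: 9.0
tcp_pos: [0.5123, 0.1776, 0.2282]
ee_rot: [[-0.174, -0.985, -0.0], [-0.985, 0.174, -0.0], [0.0, 0.0, -1.0]]
wrist_force: [-0.3, 0.2, -1.8]
gripper_width: 0.229
gripper_force: 30.0
```

```bash
python3 -c "
from h import *
st()"
```

```text
t 9.0 tcp [512.3069 177.645  228.2474] yyaw 169.99 z [-0.0004 -0.0003 -1.    ] q [ 36.2644  13.7565 -10.6942   0.0003 -65.578  -46.2767] F [-0.3382  0.1714 -1.8294] M [ 0.0986 -0.0839 -0.0052] g 19.94789143492695 29.98863448156044
```

The blade is 16 mm into the slot with no side force, so I continue down.

Request:
play_rows(commands="0 0 -.3 0 0 0;0 0 -.4 0 0 0;0 0 -.4 0 0 0;0 0 -.4 0 0 0;0 0 -.3 0 0 0;0 0 -.1 0 0 0;0 0 -.05 0 0 0;0 0 -.05 0 0 0;0 0 -.05 0 0 0;0 0 0 0 0 0;0 0 0 0 0 0")

```text
time_s: 10.1
tcp_pos: [0.5125, 0.1777, 0.1673]
ee_rot: [[-0.174, -0.985, 0.001], [-0.985, 0.174, 0.0], [-0.0, -0.0, -1.0]]
wrist_force: [0.6, -0.5, -2.2]
gripper_width: 0.229
gripper_force: 30.0
```

```bash
python3 -c "
from h import *
st()"
```

```text
t 10.1 tcp [512.4859 177.6928 167.3341] yyaw 169.98 z [ 0.0005  0.0003 -1.    ] q [ 36.2582  16.7783 -15.8877   0.0028 -57.3    -46.2792] F [ 0.5763 -0.4807 -2.1716] M [ 0.1394 -0.1012 -0.0175] g 19.911053337809136 29.988683096598834
```

Request:
play_rows(commands="0 0 -.03 0 0 0;0 0 -.03 0 0 0;0 0 -.02 0 0 0;0 0 -.02 0 0 0;0 0 0 0 0 0;0 0 0 0 0 0")

```text
time_s: 10.7
tcp_pos: [0.5124, 0.1776, 0.1645]
ee_rot: [[-0.174, -0.985, 0.0], [-0.985, 0.174, 0.0], [-0.0, -0.0, -1.0]]
wrist_force: [-2.3, 0.0, 2.7]
gripper_width: 0.23
gripper_force: 30.0
```

Request:
play_rows(commands="0 0 -.02 0 0 0;0 0 0 0 0 0;0 0 0 0 0 0")

```text
time_s: 11.0
tcp_pos: [0.5124, 0.1776, 0.1645]
ee_rot: [[-0.174, -0.985, 0.001], [-0.985, 0.174, 0.0], [-0.0, -0.001, -1.0]]
wrist_force: [-3.5, -0.2, 5.1]
gripper_width: 0.226
gripper_force: 30.0
```

```bash
python3 -c "
from h import *
st()"
```

```text
t 11.0 tcp [512.3842 177.6224 164.5406] yyaw 170.0 z [ 0.0005  0.     -1.    ] q [ 36.2676  16.9289 -16.1259   0.021  -56.9196 -46.279 ] F [-3.517  -0.1543  5.1327] M [ 0.0319  1.1106 -0.0021] g 19.643403352721027 29.98515620827675
```

The collar is on the board, with force rising at the expected height. I release, rise, and move above the red knife.

Request:
play_rows(commands="0 0 0 0 0 0;0 0 0 0 0 0;0 0 0 0 0 0;0 0 0 0 0 0;0 0 0 0 0 0;0 0 .3 0 0 0;0 0 .7 0 0 0;0 0 1 0 0 0;0 0 1 0 0 0;.1 .6 0 0 0 0;.15 .9 0 0 0 0;.12 .7 0 0 0 0;.05 .3 0 0 0 0;0 0 0 0 0 0;0 0 0 0 0 0", grip=60)

```text
time_s: 12.5
tcp_pos: [0.5247, 0.2523, 0.2529]
ee_rot: [[-0.174, -0.985, -0.001], [-0.985, 0.174, -0.001], [0.001, 0.001, -1.0]]
wrist_force: [0.2, -0.4, 0.7]
gripper_width: 0.691
gripper_force: 0.0
```

```bash
python3 -c "
from h import *
from m import rect
st()
ims=[]
for n in('wrist','side'):
  p,d,i=cap(n);W=pts(d,i);H,S,V=cv2.split(cv2.cvtColor(p,cv2.COLOR_BGR2HSV));x,y,z=np.moveaxis(W,-1,0)
  for nm,m in(('red',((H<6)|(H>174))&(S>170)&(V>70)),('yel',(H>20)&(H<34)&(S>150)&(V>90))):
    m=m&(d>0)&(z>.15)&(z<.24)&(np.hypot(x-.52,y-.22)<.1)
    if m.sum()<40: continue
    q=W[m];zt=np.percentile(q[:,2],97);print(n,nm,zt,rect(q[q[:,2]>zt-.005][:,:2]))
  ims.append(cv2.resize(p,(400,300)) if n=='wrist' else cv2.resize(p[180:480,200:500],(300,300)))
cv2.imwrite('pics/w4.png',np.hstack(ims))
"
```

```text
t 12.5 tcp [524.6501 252.3275 252.93  ] yyaw 169.99 z [-0.0011 -0.001  -1.    ] q [ 41.6161  16.783   -2.8965  -0.0007 -70.4069 -51.6252] F [ 0.219  -0.4244  0.6508] M [ 0.0584 -0.0948 -0.0573] g 60.089963341423754 0.0
wrist red 0.20956803592047865 (array([525. , 251.2]), 18.9, 23.1, 80.5)
wrist yel 0.20914649300570506 (array([511.2, 176.7]), 19.5, 23.7, 80.4)
side red 0.21176957840473778 (array([525.7, 252.9]), 19.6, 24.1, 78.9)
side yel 0.20769216592157472 (array([517.9, 178.4]), 1.8, 20.1, 84.4)
```

View pics/w4.png

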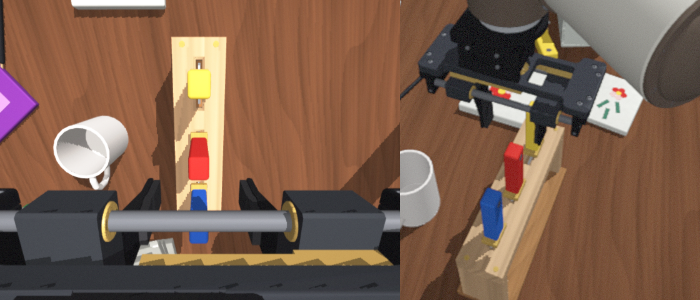

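The scraper stands home: its top is level with the knife's at z about 0.209, upright, yellow at (199,83) and red at (199,160) in the wrist view. I go down on the knife and grip it.

Request:
play_rows(commands="0 0 -.5 0 0 0;0 0 -1 0 0 0;0 0 -.9 0 0 0;0 0 -.5 0 0 0;0 0 -.13 0 0 0;0 0 0 0 0 0;0 0 0 0 0 0")

```text
time_s: 13.3
tcp_pos: [0.5257, 0.2527, 0.1639]
ee_rot: [[-0.174, -0.985, 0.002], [-0.985, 0.174, 0.001], [-0.001, -0.002, -1.0]]
wrist_force: [0.1, 0.1, 0.1]
gripper_width: 0.689
gripper_force: 0.0
```

Request:
play_rows(commands="0 0 0 0 0 0;0 0 0 0 0 0;0 0 0 0 0 0;0 0 0 0 0 0;0 0 0 0 0 0;0 0 0 0 0 0;0 0 0 0 0 0", grip=10)

```text
time_s: 14.0
tcp_pos: [0.5249, 0.2526, 0.1624]
ee_rot: [[-0.174, -0.985, -0.0], [-0.985, 0.174, -0.0], [0.0, 0.0, -1.0]]
wrist_force: [-0.0, 1.0, -0.3]
gripper_width: 0.231
gripper_force: 30.0
```

```bash
python3 -c "
from h import *
st()
# planar kinematic fit; base axis assumed at origin; pitch const so far
Q=np.radians([[22.042,.453],[12.8839,4.265],[19.5555,-12.9868],[12.3897,-5.0667],[16.9289,-16.1259],[16.783,-2.8965]])
T=np.array([[266,566,223],[500.9,-262.1,341.5],[501.8,-265.2,159.6],[511.2,195.1,279.4],[512.4,177.6,164.5],[524.65,252.3,252.9]])/1000
q1=np.radians([79.618,-11.2162,-11.5031,37.87,36.2676,41.6161])
print('az-q1',np.degrees(np.arctan2(T[:,1],T[:,0])-q1), np.hypot(T[:,0],T[:,1]))
"
```

```text
t 14.0 tcp [524.8769 252.5701 162.387 ] yyaw 169.97 z [-0.0003 -0.0001 -1.    ] q [ 41.6161  20.7698 -10.6557  -0.0076 -58.5924 -51.6384] F [-0.0063  0.9657 -0.2817] M [ 0.1328 -0.0822  0.0025] g 20.113082917085183 29.99626858625561
az-q1 [-14.7899 -16.405  -16.3532 -16.9806 -17.1511 -15.9336] [0.6254 0.5653 0.5676 0.5472 0.5423 0.5822]
```

The knife is held. I draw it straight up, clear of everything, then move toward the plaque side.

Request:
play_rows(commands="0 0 .2 0 0 0;0 0 .4 0 0 0;0 0 .6 0 0 0;0 0 .8 0 0 0;0 0 .9 0 0 0;0 0 1 0 0 0;0 0 1 0 0 0;0 0 1 0 0 0;0 0 .8 0 0 0;0 0 .5 0 0 0;0 -.4 0 0 0 0;0 -.9 0 0 0 0;0 -1 0 0 0 0;0 -1 0 0 0 0;0 -1 0 0 0 0;0 -1 0 0 0 0;0 -.9 0 -.09 -.5 0;0 -.9 0 -.09 -.5 0;0 -.9 0 -.09 -.5 0;0 -.7 0 -.09 -.5 0")

```text
time_s: 16.0
tcp_pos: [0.5238, -0.0106, 0.3779]
ee_rot: [[-0.175, -0.939, 0.297], [-0.985, 0.167, -0.055], [0.002, -0.302, -0.953]]
wrist_force: [0.2, -0.4, -0.6]
gripper_width: 0.228
gripper_force: 30.0
```

Request:
play_rows(commands="0 -.4 0 0 0 0;0 0 0 0 0 0;0 0 0 0 0 0")

```text
time_s: 16.3
tcp_pos: [0.5254, -0.0204, 0.3787]
ee_rot: [[-0.175, -0.939, 0.295], [-0.985, 0.167, -0.053], [0.001, -0.3, -0.954]]
wrist_force: [0.5, -0.0, -0.3]
gripper_width: 0.225
gripper_force: 30.0
```

```bash
cat > kin.py <<'E'
from h import *
from scipy.optimize import least_squares
from scipy.spatial.transform import Rotation as Ro
# Fanuc-like: q1 z; q2 shoulder; forearm slope q2-q3 (down); q4 roll; q5; q6
def fk(q,k):
    d1,L1,L2,b,c,Lt=k; q=np.radians(q)
    A=Ro.from_euler("z",q[0]); 
    p=A.apply([L1*np.sin(q[1]),0,d1+L1*np.cos(q[1])])
    B=A*Ro.from_euler("y",q[1]-q[2])           # forearm frame: x along the forearm
    p=p+B.apply([L2,0,b]); C=B*Ro.from_euler("x",-q[3])*Ro.from_euler("y",-q[4])
    p=p+C.apply([Lt,c,0]); D=C*Ro.from_euler("x",-q[5])
    return p,D   # D x axis = approach
E
python3 - <<'E'
from kin import *
s=st()
Q=np.array([[79.618,22.042,.453,0,-68.411,-14.817],[-11.2162,12.8839,4.265,-.0287,-81.4995,23.7455],[-11.5031,19.5555,-12.9868,.0048,-57.4669,24.0829],[37.8701,12.3897,-5.0667,.0036,-72.5941,-47.9],[36.2676,16.9289,-16.1259,.021,-56.9196,-46.279],[41.6161,16.783,-2.8965,0,-70.4069,-51.6252],s["joints"]])
T=np.array([[266,566,223],[500.94,-262.1,341.5],[501.8,-265.2,159.6],[511.2,195.1,279.4],[512.4,177.6,164.5],[524.65,252.3,252.9],s["tcp_pos"]*1000])/1000
f=lambda k:np.concatenate([fk(q,k)[0]-t for q,t in zip(Q,T)])
o=least_squares(f,[.25,.54,.54,0,-.16,.2]); print(o.x,np.abs(o.fun).max()*1000)
D=fk(s["joints"],o.x)[1].as_matrix(); print(D,s["ee_rot"]); np.save("k.npy",o.x)
E
```

```text
t 16.3 tcp [525.3885 -20.4274 378.6599] yyaw 169.94 z [ 0.2948 -0.0529 -0.9541] q [ 20.6637  -1.3809 -12.4575   9.822  -64.1711 -33.8734] F [ 0.4738 -0.0191 -0.3223] M [0.2219 0.6351 0.0076] g 19.54837604527041 29.996674780268222
[ 0.1605  0.5658  0.4217 -0.0003 -0.1598  0.3069] 0.4236343941990961
[[ 0.2948  0.1749  0.9394]
 [-0.0529  0.9846 -0.1667]
 [-0.9541 -0.0006  0.2995]] [[-0.1749 -0.9394  0.2948]
 [-0.9846  0.1667 -0.0529]
 [ 0.0006 -0.2995 -0.9541]]
```

```bash
python3 - <<'E'
from kin import *
k=np.load("k.npy"); q0=r.sense()["joints"]
lo=np.array([-179.8,-69.3,-61.3,-181,-171,-177.4]);hi=np.array([179.8,118,80.6,117.6,-9.14,177.4])
tip=np.array([.596,-.0413,.068]); c=.70711
def tgt(ph):
    h=np.array([np.cos(ph),np.sin(ph),0]); z=np.array([h[0]*c,h[1]*c,-c]); y=-np.array([h[0]*c,h[1]*c,c]); 
    return tip-.1374*z, np.column_stack([np.cross(y,z),y,z])
for ph in (-60,-45,-30,-20,-10,0,20,40,60,90):
    p,Rt=tgt(np.radians(ph))
    def f(q):
        P,D=fk(q,k); D=D.as_matrix(); R=np.column_stack([-D[:,1],-D[:,2],D[:,0]])
        return np.concatenate([(P-p)*10,(R-Rt).ravel()])
    o=least_squares(f,np.clip(q0,lo+1,hi-1),bounds=(lo,hi)); print(ph,p,np.round(o.x,1),o.cost.round(5))
E
```

```text
-60 [0.54742154 0.04284036 0.16515691] [  36.7   18.3  -45.3   61.   -53.4 -146.6] 0.0
-45 [0.52729969 0.02740031 0.16515691] [  28.1   11.4  -56.9   84.   -42.9 -148.6] 0.0
-30 [0.51185964 0.00727846 0.16515691] [   5.9    5.2  -61.3  117.6  -26.3 -148.4] 0.00461
-20 [ 0.50470236 -0.00807038  0.16515691] [   1.3    2.7  -61.3  117.6  -19.7 -136.6] 0.01994
-10 [ 0.50031912 -0.02442888  0.16515691] [  -5.1    0.6  -60.7  117.6  -10.7 -122.8] 0.05158
0 [ 0.49884309 -0.0413      0.16515691] [ -4.9   1.7 -34.7 -72.8  -9.1  75.5] 0.02015
20 [ 0.50470236 -0.07452962  0.16515691] [-10.4   4.4 -29.1 -54.9 -26.   74.5] 0.0
40 [ 0.52157349 -0.10375126  0.16515691] [-22.1  13.  -18.  -55.1 -49.7  96.1] 0.0
60 [ 0.54742154 -0.12544036  0.16515691] [-24.5  22.   -5.5 -49.7 -67.3 106.8] 0.0
90 [ 0.596      -0.13845691  0.16515691] [-20.9  34.8  14.9 -41.4 -89.8 118.5] 0.0
```

Kinematics checked: the handle leaning back along azimuth 45° is well inside the joint limits. I turn there while high up.

Request:
play_rows(commands="0 -.2 0 0 0 .459;0 -.2 0 0 0 .459;0 -.2 0 0 0 .459;0 -.2 0 0 0 .459;0 -.2 0 0 0 .459;0 -.2 0 0 0 .459;0 -.2 0 0 0 .459;0 -.2 0 0 0 .459;0 -.2 0 0 0 .459;0 -.2 0 0 0 .459;0 -.2 0 0 0 .459;0 -.2 0 0 0 .459;0 -.2 0 0 0 .459;0 -.4 0 0 0 .459;0 0 0 0 0 0;0 0 0 0 0 0")

```text
time_s: 17.9
tcp_pos: [0.5258, -0.1102, 0.378]
ee_rot: [[0.709, -0.673, 0.211], [-0.705, -0.676, 0.213], [-0.0, -0.3, -0.954]]
wrist_force: [-0.2, 0.4, -0.2]
gripper_width: 0.232
gripper_force: 30.0
```

Request:
play_rows(commands="0 0 -.3 .283 -.283 0;0 0 -.3 .283 -.283 0;0 0 -.3 .283 -.283 0;0 0 -.3 .283 -.283 0;0 0 -.3 .283 -.283 0;0 0 -.3 .283 -.283 0;0 0 -.3 .283 -.283 0;0 0 -.3 .283 -.283 0;0 0 0 0 0 0;0 0 0 0 0 0;0 0 0 0 0 0")

```text
time_s: 19.0
tcp_pos: [0.5255, -0.1101, 0.3076]
ee_rot: [[0.71, -0.497, 0.5], [-0.705, -0.504, 0.499], [0.004, -0.706, -0.708]]
wrist_force: [-0.5, 0.3, -1.4]
gripper_width: 0.227
gripper_force: 30.0
```

```bash
cat > fin.py <<'E'
from kin import *
s=st(); R=s["ee_rot"]; c=.70711
z=R[:,2]; print("slope",np.degrees(np.arcsin(-z[2])),"edge tilt",np.degrees(np.arcsin(R[2,0])),"tip",(s["tcp_pos"]+.1374*z)*1000)
h=np.array([c,c,0]); zt=np.array([.5,.5,-c]); yt=-np.array([.5,.5,c]); Rt=np.column_stack([np.cross(yt,zt),yt,zt])
rv=Ro.from_matrix(Rt@R.T).as_rotvec(); print("turn units",rv/.15)
tcp=np.array([.596,-.0413,.068])-.1374*zt; print("shift units",(tcp-s["tcp_pos"])/.03)
E
python3 fin.py
```

```text
t 19.0 tcp [ 525.5204 -110.1141  307.5605] yyaw -134.55 z [ 0.4998  0.4993 -0.7077] q [-21.0377   5.3585  -6.5398 -45.5432 -64.7201  81.6924] F [-0.5485  0.2506 -1.4467] M [-1.1774  1.2074 -0.024 ] g 19.792084595623745 29.99709607567638
slope 45.051139297350765 edge tilt 0.24060765729679728 tip [594.1984 -41.5149 210.3174]
turn units [ 0.024   0.0156 -0.0242]
shift units [ 0.0593  0.0038 -4.7468]
```

Request:
play_rows(commands=".03 0 -.4 0 0 0;.03 0 -.7 0 0 0;0 0 -.8 0 0 0;0 0 -.8 0 0 0;0 0 -.6 0 0 0;0 0 -.3 0 0 0;0 0 -.2 0 0 0;0 0 0 0 0 0;0 0 0 0 0 0")

```text
time_s: 19.9
tcp_pos: [0.5273, -0.1105, 0.1934]
ee_rot: [[0.709, -0.496, 0.501], [-0.705, -0.503, 0.499], [0.004, -0.707, -0.707]]
wrist_force: [1.1, -0.4, -0.7]
gripper_width: 0.23
gripper_force: 30.0
```

```bash
python3 fin.py; python3 - <<'E'
from h import *
s=r.sense();tip=s["tcp_pos"]+.1374*s["ee_rot"][:,2]
ims=[]
for n in("side","top"):
  p,d,i=cap(n);W=pts(d,i);K=np.array(i["mtx"]);R=np.array(i["R"]);c=K@(R@tip+i["t"]);c=c[:2]/c[2];print(n,c)
  m=(W[...,2]>.06)&(np.linalg.norm(W-tip,axis=-1)<.06)&(d>0)
  q=W[m]
  if len(q)>20:
    e=(q-tip)@s["ee_rot"]; print(len(q),"knife pts in tool frame rel. tip, mm: min",e.min(0)*1000,"max",e.max(0)*1000)
  u,v=np.int32(c); u=np.clip(u,100,540);v=np.clip(v,100,380); ims.append(cv2.resize(p[v-100:v+100,u-100:u+100],(400,400)))
cv2.imwrite("pics/k5.png",np.hstack(ims))
E
```

```text
t 19.9 tcp [ 527.2733 -110.5203  193.3749] yyaw -134.6 z [ 0.5007  0.4994 -0.707 ] q [-22.7505  12.8642 -13.7165 -51.9452 -56.1825  95.6037] F [ 1.0954 -0.4011 -0.7458] M [-1.1269  1.2072 -0.0333] g 20.04367825500884 29.99717846279964
slope 44.99376603095499 edge tilt 0.23619696293961137 tip [596.0648 -41.8969  96.229 ]
turn units [ 0.0189  0.0199 -0.0193]
shift units [ 0.0009  0.0173 -0.9406]
side [309.35285548 232.4775096 ]
336 knife pts in tool frame rel. tip, mm: min [-12.28683472  -6.58356381 -59.1133861 ] max [14.98809262  1.91671343 -0.62327484]
top [327.0640438  217.62993924]
225 knife pts in tool frame rel. tip, mm: min [-14.08345159  -3.59773321 -59.42997453] max [10.46692188  2.91903905 -0.62178659]
```

View pics/k5.png

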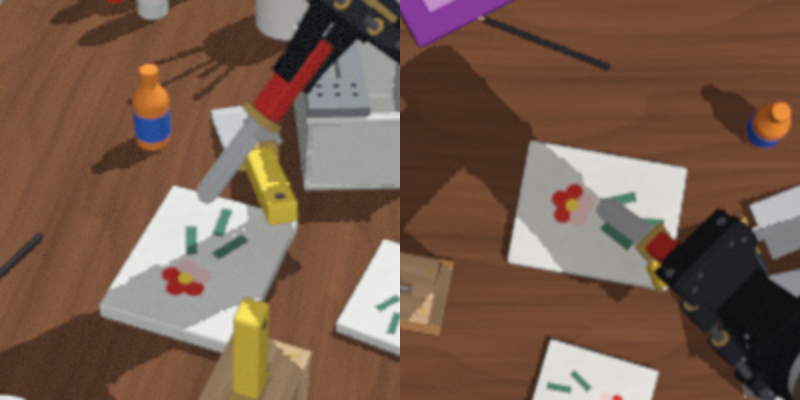

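The tip is where computed, above the plaque's middle (side (205,190), top (610,205) in the crops). The paint bottle, tub and look-alike are all clear of the gripper. I take the last 28 mm down and settle.

Request:
play_rows(commands="0 .02 -.3 .02 .02 -.02;0 0 -.3 0 0 0;0 0 -.2 0 0 0;0 0 -.1 0 0 0;0 0 -.04 0 0 0;0 0 0 0 0 0;0 0 0 0 0 0;0 0 0 0 0 0;0 0 0 0 0 0;0 0 0 0 0 0;0 0 0 0 0 0;0 0 0 0 0 0;0 0 0 0 0 0")

```text
time_s: 21.3
tcp_pos: [0.5268, -0.1098, 0.1644]
ee_rot: [[0.707, -0.501, 0.499], [-0.707, -0.499, 0.501], [-0.002, -0.707, -0.707]]
wrist_force: [0.1, 0.1, -1.7]
gripper_width: 0.228
gripper_force: 30.0
```

```bash
python3 fin.py; python3 - <<'E'
from h import *
from m import rect
s=r.sense();print(s["joint_velocities"]);tip=s["tcp_pos"]+.1374*s["ee_rot"][:,2]
for n in("side","top"):
  p,d,i=cap(n);W=pts(d,i);x,y,z=np.moveaxis(W,-1,0);H,S,V=cv2.split(cv2.cvtColor(p,cv2.COLOR_BGR2HSV))
  q=W[(z>.04)&(np.linalg.norm(W-tip,axis=-1)<.06)&(d>0)];e=(q-tip)@s["ee_rot"];print(n,"blade end rel tip",e[:,2].max()*1000,"y",np.median(e[:,1])*1000)
  m=((S<40)&(V>90)&(z>.008)&(z<.03)&(np.hypot(x-.596,y+.041)<.13));print("plaque",rect(W[m][:,:2]))
  m=(H>20)&(H<34)&(S>150)&(V>90)&(d>0)&(z>.12)&(np.hypot(x-.511,y-.177)<.05);print("scraper",W[m][:,2].max(),rect(W[m&(z>.2)][:,:2]))
E
```

```text
t 21.3 tcp [ 526.766  -109.769   164.3634] yyaw -135.12 z [ 0.4991  0.5006 -0.7073] q [-23.2677  15.2441 -15.09   -53.92   -54.3858  99.1845] F [ 0.0739  0.1272 -1.7107] M [-1.2002  1.1864 -0.0012] g 19.840586687015104 29.996988109778613
slope 45.016886270582965 edge tilt -0.10194432817705913 tip [595.3477 -40.9914  67.1783]
turn units [-0.007  -0.0098  0.0024]
shift units [ 0.0178 -0.0077  0.0265]
[-0.10830629  0.01693337  0.0207394  -0.01150152 -0.01258411  0.07442753]
side blade end rel tip -0.12352841852623299 y -2.722287973663618
plaque (array([594.7, -58.6]), 140.5, 217.2, 79.9)
scraper 0.21324194078940945 (array([510.7, 178.5]), 16.7, 22.2, 82.2)
top blade end rel tip -0.14490369677473292 y -0.3949061189205862
plaque (array([594.1, -41.1]), 140.5, 180.1, 80.2)
scraper 0.2131687478023245 (array([508.9, 177. ]), 19.9, 24.3, 79.6)
```

All of it checks out: slope 45.0°, edges level, tip 49 mm above the plaque's middle, scraper home, plaque unmoved and the arm still.

```bash
python3 -c "
from station import r
print(r.finish_job())"
```

```text
the job is handed in; nothing more can be done
None
```

The job is handed in: the scraper is home in the rack's wide slot, and the red knife is held still at 45° with its edges level and its tip about 5 cm above the plaque's middle; the larger look-alike scraper toppled early on, by all signs by itself, and its handle end lies on the plaque's corner, where I left it, so the wet paint there may be marked.

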